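# Burp the fermenting box

### The arm

A 6-joint arm with a two-finger parallel gripper is mounted at the origin on a cart in front of the work surface, level with it; the furniture and walls round the work are solid. World frame = base frame: x ahead of the robot, y to its left, z up, the work surface at z = 0. Lengths are in mm, angles in rad, forces in N, time in s.
With the tool pointing down it reaches from about 275 to 825 mm from the base axis. Payload 4.9 kg.
Tool frame: the origin (TCP) lies at the very end of the fingers, on their centre line; the grasp point (between the pads) lies 19 mm behind it; z points along the fingers, y is the line along which they close (so a half turn about z gives the same grasp; the last joint's range is limited). The gripper opens to 85 mm and grips with 20 to 120 N. Pads are 22 mm wide; open, the fingers measure 114 mm over their backs; the gripper's body (76 mm by 85 mm) begins 54 mm behind the grasp point. The pads swing forward as they close: fully open they stand 13 mm farther back than shut.
Start: joints at [1.149, 0.326, -0.193, 1.052, 0, 1.437], TCP at [156.108, 527.398, 231.281] pointing down, gripper open.
Joint ranges: [-2.65, 2.65], [-0.97, 1.79], [-1.3, 1.35], [-1.93, 2.1], [-1.47, 1.37], [-3.14, 3.14]. Speed limits (rad/s): [2.57, 2.57, 3.14, 3.14, 3.14, 3.14].

### API

Orientations are given as [roll, pitch, yaw] about the fixed x, y, z axes, in that order (R = Rz(yaw) Ry(pitch) Rx(roll)).
In Python, from bench import bot, solve_ik, imaging gives the robot as it stands. Calls block until the motion is done:
- bot.move_ptp(position, orientation): joint-space move of the TCP to a pose.
- bot.movel(position, rot=None, max_speed=150, threshold=None): straight line of the TCP; rot=None keeps the orientation; max_speed is the mean speed in mm/s. With threshold (N) it stops when the force on the tool has changed by that much, and returns True; else False.
- bot.move_j(angles): joint-space move.
- bot.grip(opening, effort=None): opening from 0.0 (shut) to 1.0 (fully open); effort is the grip in N (None keeps the last); returns when the fingers have stopped.
- bot.dwell(seconds).
- solve_ik(position, orientation): joint angles nearest the present ones, or None.
- bot.get_state(): the state.
- imaging.capture(name): name is "scene" or "top"; returns the picture (400x640x3 uint8, blue, green, red); there is no depth.
- imaging.camera_model(name): a dict with "K" (3x3 intrinsics, pixels), "position" and "rotation" of the camera in the world. Camera axes: x right, y up, looking along -z (the intrinsics and any distortion apply to the point x, -y, -z); pixel columns grow to the right and rows downward; lengths in mm; the calibration is good to about 2 mm. A picture is of the moment at which its call begins. camera_model takes no time and is no camera call.
A pose or a line that the arm cannot do raises bot.IKError and nothing moves.
- bot.sign_off(): hands the job in; it is judged then, once.
The state is a dict: "t": time; "qpos": joint angles; "joint_velocities": joint speeds; "effort": joint torques, N m; "tcp_pos": TCP position; "orientation": TCP orientation; "contact_force": force on the tool from outside, world axes, zero at the start; "wrist_torque": the same for the moment, N m; "opening": opening from 0.0 (shut) to 1.0 (fully open); "gripper_force": force on a finger pad.
Only numpy, scipy, OpenCV 4.12 (cv2) and the standard library are available. Lean on these libraries where they do the work, as an engineer would, in place of code of your own. Each camera call takes 0.05 s, during which the arm holds its last target. There are 200 camera calls.

### The job

The pickles in the red-lidded fermenting box need burping. Press its red thumb latch so that the lid springs open by itself, let the lid stand fully open with nothing touching it for about two seconds, then push the lid down until it snaps shut and stays shut. Keep the blue-lidded box closed.

Things in the scene. Friction and masses are not known exactly. Their poses are not given: they have to be found in the camera images.
- red_box: White fermenting box with a red lid, fixed to the worktop, 130 (x) x 120 (y) x 95 mm high without lid. Origin: centre of its underside, z up; front (thumb latch) towards -x, hinge at +x; turned up to 20 deg. The hinge axis runs along y through (0.065, 0, 0.100). The shut lid is a flat plate 124 mm wide in y, from the hinge to x = -0.067, top at z = 0.107.
- red_thumb_pad (a point): Centre of the top of the red box's ribbed red thumb pad, 26 (x) x 38 (y) mm, level at rest; at (-0.1085, 0, 0.089) in the box's frame, same axes. Pressed straight down. The latch's nose, its top at 0.107, stands 15 mm behind the pad's rear edge, the lid's edge behind that; when the latch lets go, the lid's front edge swings up and back.
- red_box_lid (a joint): Red lid's hinge, rad: 0 shut; a spring opens it to 1.0 (57 deg), front edge 0.21 m up over the box's middle, outer face looking up and to the rear. Pushed down on its outer face 0.10 m from the hinge axis it needs 1 to 2 N, then 6 to 15 N at the end to pass the nose and snap. Its soft seal gives 2 mm (-0.015) below shut. Latched it reads about 0; unlatched it springs open when let go.
- red_box_latch (a joint): Tilt of the red thumb latch, rad: 0 at rest, 0.22 fully down (pad 7 mm lower). It lets the lid go at about 0.1, which takes 3 to 6 N on the middle of the pad; fully down takes 4 to 7 N, then it is against a hard stop. It springs back by itself.
- blue_box_lid (a joint): Hinge of the blue lid of the other box, alike in form and size, rad: 0 shut, 1.0 open. It starts shut and must stay shut. Which box stands left or right varies.

How it is judged:
By the outcome, as a careful person would: the job done as asked, in the order asked, and still so for the second after the job is handed in, with the robot touching nothing.
It also fails if it takes over 45 s, if anything falls off the work surface, if the arm or the gripper's body presses on something with over 40 N, if the wrist force passes 120 N, or if a joint passes its speed limit or range.

## Working session

There is one attempt and no reset: what is moved stays moved. The work goes in short steps, each a Python script; the robot and the scene stay as the last script left them, time stands still between calls to the robot, and variables do not carry over. Pictures are saved under pics/ and viewed, at most 10 in all, crops included, and the job is handed in when it is done.

```bash
mkdir -p pics; ls
python3 - <<'E'
from bench import bot, imaging
import cv2
for n in("scene","top"):
    cv2.imwrite(f"pics/{n}0.png",imaging.capture(n)); m=imaging.camera_model(n); print(n,m)
print(bot.get_state())
E
```

```text
pics
scene {'K': array([[509.64375142,   0.        , 323.61346951],
       [  0.        , 509.64375142, 186.18498053],
       [  0.        ,   0.        ,   1.        ]]), 'position': array([ 107.993865  , -807.71317954,  734.52840624]), 'rotation': array([ 0.94217212,  0.0151191 , -0.55631545])}
top {'K': array([[492.30105755,   0.        , 322.35996143],
       [  0.        , 492.30105755, 206.90066784],
       [  0.        ,   0.        ,   1.        ]]), 'position': array([ 457.09313778,  -20.01286517, 1131.93161126]), 'rotation': array([ 0.12600621,  0.01432643, -1.56703208])}
{'t': 0.1, 'qpos': array([ 1.14881874e+00,  3.26885768e-01, -1.93475653e-01,  1.05200766e+00,
        1.03803565e-05,  1.43658738e+00]), 'joint_velocities': array([-1.31294923e-03, -2.24454074e-03,  2.31809277e-03, -2.38595972e-04,
        1.37881441e-03,  8.68735555e-05]), 'effort': array([-1.86150623e-04, -4.44241083e+01,  2.63038158e+01,  7.92041479e-03,
       -2.72364869e-04, -7.28159250e-06]), 'tcp_pos': array([155.8730273 , 526.90762725, 230.57455152]), 'orientation': array([-3.14003543e+00, -2.20731618e-04,  2.85382383e+00]), 'contact_force': array([ 0.0981449 , -0.97275646,  0.58440181]), 'wrist_torque': array([-0.01682925,  0.01187661,  0.0569169 ]), 'gripper_force': 0.0, 'opening': 0.999647312891143}
```

View pics/scene0.png

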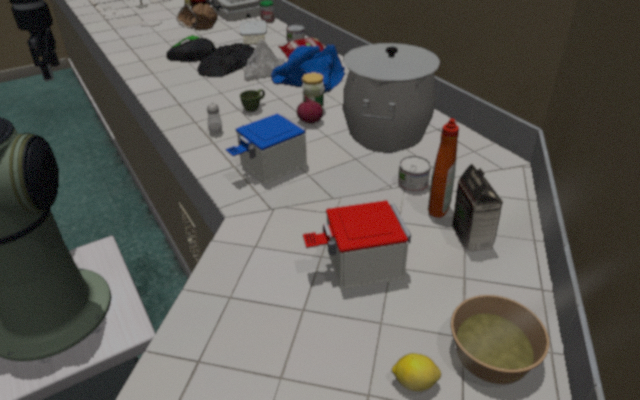

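View pics/top0.png

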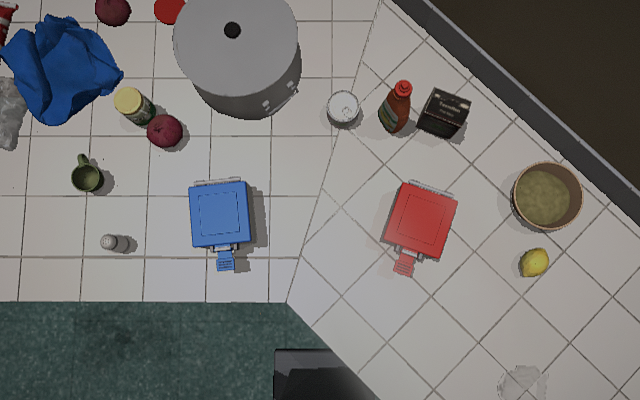

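The scene view shows the red box at about (368,240) with its pad at (315,240). In the top view it is at (420,221) with the pad at (403,265), and the blue box is on the left at (220,215). I'll enlarge both crops.

Run:
```python
import cv2,numpy as np
a=cv2.imread("pics/scene0.png")[190:300,295:425]; b=cv2.imread("pics/top0.png")[170:285,365:475]
r=lambda i:cv2.resize(i,(390,390*i.shape[0]//i.shape[1]),interpolation=cv2.INTER_CUBIC)
A,B=r(a),r(b); h=max(len(A),len(B)); c=np.zeros((h,780,3),np.uint8); c[:len(A),:390]=A; c[:len(B),390:]=B
cv2.imwrite("pics/crop.png",c); print(A.shape,B.shape)
```

```text
(330, 390, 3) (407, 390, 3)
```

View pics/crop.png

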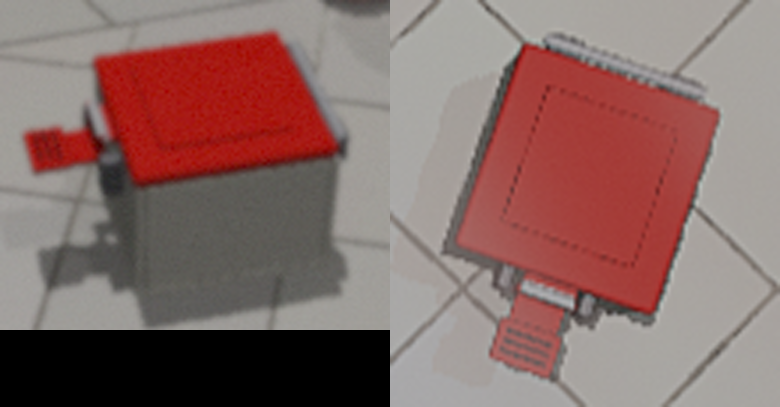

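The crop shows the lid corners and the pad clearly in both views: pad centre at crop (47,149) in scene and (529,347) in top. I'll triangulate these and fit the box pose.

```bash
cat > h.py <<'E'
import numpy as np,cv2
from scipy.spatial.transform import Rotation as R
from bench import bot,imaging,solve_ik
def P(n):
    m=imaging.camera_model(n); r=np.diag([1,-1,-1])@R.from_euler('xyz',m['rotation']).as_matrix().T
    return m['K']@np.c_[r,-r@m['position']]
def tri(s,t):
    X=cv2.triangulatePoints(P('scene'),P('top'),np.float64(s).T,np.float64(t).T); return (X[:3]/X[3]).T
E
python3 - <<'E'
from h import *
s=np.array([[137,185],[338,155],[277,35],[95,60],[47,149]])/3+[295,190]
t=(np.array([[652,312],[718,112],[524,45],[457,245],[529,347]])-[390,0])/(390/110)+[365,170]
X=tri(s,t); print(X.round(1))
e=np.c_[X,np.ones(5)].T
for n,u in(('scene',s),('top',t)):
    q=P(n)@e; print((q[:2]/q[2]-u.T).T.round(2).tolist())
L=np.array([[-67,-62,107],[65,-62,107],[65,62,107],[-67,62,107],[-108.5,0,89]])
c=X.mean(0);l=L.mean(0)
a,b=(X-c)[:,:2],(L-l)[:,:2]
yaw=np.arctan2((b[:,0]*a[:,1]-b[:,1]*a[:,0]).sum(),(a*b).sum())
r=R.from_euler('z',yaw).as_matrix(); T=c-r@l
print(yaw,T,(X-(L@r.T+T)).round(1))
for p in([-108.5,0,89],[-35,0,107],[0,0,200]): print(r@p+T)
E
```

```text
[[ 481.2 -247.6   99.3]
 [ 600.3 -290.4   97.5]
 [ 640.9 -175.8   98.9]
 [ 521.2 -134.2  101.4]
 [ 460.2 -177.1   85.2]]
[[0.01, -0.0], [-0.18, 0.04], [-0.42, 0.09], [-0.62, 0.09], [0.23, -0.03]]
[[-0.0, 0.01], [0.09, -0.15], [0.22, -0.38], [0.29, -0.57], [-0.1, 0.2]]
-0.33862407912953385 [ 561.9731391  -212.49964944   -6.9418661 ] [[ 3.   1.2 -0.8]
 [-2.4  2.1 -2.6]
 [-3.  -0.2 -1.2]
 [ 1.9 -2.4  1.4]
 [ 0.5 -0.7  3.2]]
[ 459.6345693  -176.45707556   82.0581339 ]
[ 528.96069723 -200.87301271  100.0581339 ]
[ 561.9731391  -212.49964944  193.0581339 ]
```

```bash
cat >> h.py <<'E'
yaw=-0.3386; O=np.array([562.,-212.5,0]); B=R.from_euler('z',yaw).as_matrix()
W=lambda x,y,z: B@[x,y,z]+O
def ori(th,sg):   # fingers down, leaning back by th; closing line along box y
    z=np.array([np.sin(th),0,-np.cos(th)]); y=np.array([0,sg,0.])
    return R.from_matrix(B@np.c_[np.cross(y,z),y,z]).as_euler('xyz')
E
python3 - <<'E'
from h import *
for sg in(1,-1):
  for th,p in((.2,(-104,0,180)),(.2,(-104,0,80)),(0,(30,0,290)),(0,(22,0,190)),(0,(-24,0,104))):
    q=solve_ik(W(*p),ori(th,sg)); print(sg,p,None if q is None else np.round(q,2))
E
```

```text
1 (-104, 0, 180) [-0.54  0.13 -0.61  0.63  0.04 -0.2 ]
1 (-104, 0, 80) [-0.54  0.28 -0.75  0.35  0.04 -0.2 ]
1 (30, 0, 290) [-0.48  0.45  0.15  1.27  0.   -0.14]
1 (22, 0, 190) [-0.48  0.49 -0.05  1.03  0.   -0.14]
1 (-24, 0, 104) [-0.49  0.49 -0.3   0.79  0.   -0.15]
-1 (-104, 0, 180) [-0.54  0.13 -0.61  0.63  0.04  2.94]
-1 (-104, 0, 80) [-0.54  0.28 -0.75  0.35  0.04  2.94]
-1 (30, 0, 290) [-0.48  0.45  0.15  1.27  0.    3.  ]
-1 (22, 0, 190) [-0.48  0.49 -0.05  1.03  0.    3.  ]
-1 (-24, 0, 104) [-0.49  0.49 -0.3   0.79  0.    2.99]
```

Run:
```python
from h import *
o=ori(.2,1)
bot.grip(0.0)
bot.move_ptp(W(-104,0,200),o)
bot.movel(W(-104,0,110))
s=bot.get_state(); print(s['t'],s['tcp_pos'],B.T@(s['tcp_pos']-O),s['contact_force'])
cv2.imwrite("pics/s1.png",imaging.capture("scene")); cv2.imwrite("pics/t1.png",imaging.capture("top"))
a=cv2.imread("pics/s1.png")[140:300,275:435]; b=cv2.imread("pics/t1.png")[170:290,350:470]
cv2.imwrite("pics/c1.png",np.hstack([cv2.resize(i,(400,400),interpolation=cv2.INTER_CUBIC) for i in(a,b)]))
```

```text
4.325 [ 464.46515235 -178.06768738  110.53023311] [-1.03434155e+02  7.94184873e-02  1.10530233e+02] [ 0.40625161 -0.35916254  0.22812299]
```

View pics/c1.png

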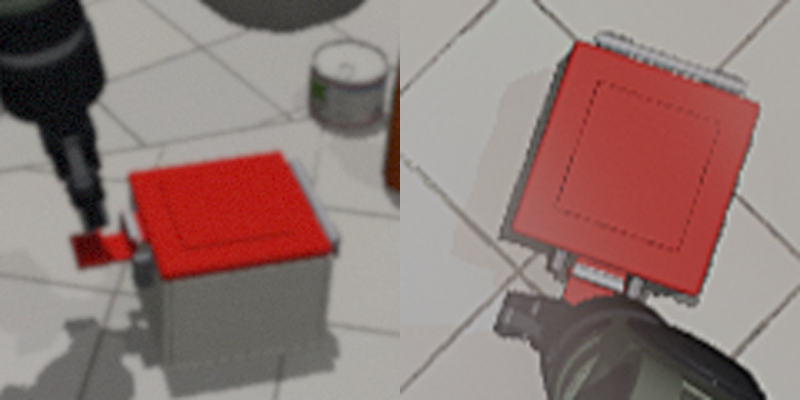

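In the scene crop (left), the fingertip at (93,225) stands just above the pad, which is centred near (95,248). The tilt leans the gripper away from the lid, so I'll press now.

Run:
```python
from h import *
hit=bot.movel(W(-104,0,74),max_speed=25,threshold=10)
s=bot.get_state(); print(hit,s['t'],(B.T@(s['tcp_pos']-O)).round(1),s['contact_force'].round(1))
bot.movel(W(-115,0,150),max_speed=120)
bot.move_ptp(W(-120,0,300),ori(0,1))
print(bot.get_state()['t'])
cv2.imwrite("pics/s2.png",imaging.capture("scene"))
```

```text
True 5.4667 [-104.9   -0.    82.2] [-3.4  1.3 10. ]
6.8417
```

View pics/s2.png

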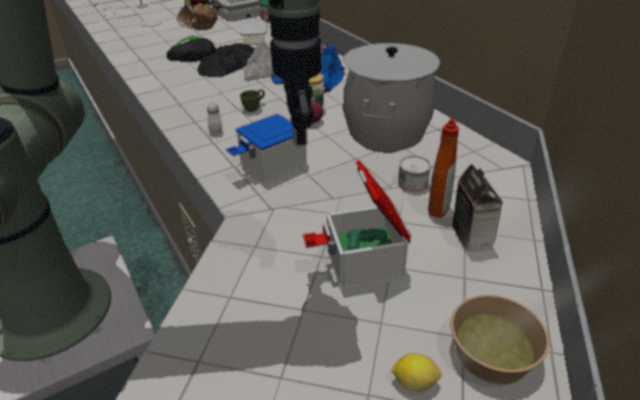

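The lid stands fully open and nothing touches it: its front edge is at (360,165) and the hinge at (408,238). The blue lid is shut. I'll wait, then close the red lid along its arc.

Run:
```python
from h import *
def wp(f,r=100): return W(65-r*np.cos(f)+7*np.sin(f)+11,0,100+r*np.sin(f)+7*np.cos(f))
bot.dwell(1.5)
bot.move_ptp(W(40,0,300),ori(0,1))
print(bot.get_state()['t'])
bot.movel(wp(1.0)+[0,0,25],max_speed=120)
print(bot.get_state()['t'])
for f in(.85,.65,.45,.25,.13):
    h=bot.movel(wp(f),max_speed=80,threshold=25)
    s=bot.get_state(); print(h,s['t'],(B.T@(s['tcp_pos']-O)).round(1),s['contact_force'].round(1))
    if h: break
else:
    h=bot.movel(W(-24,0,96),max_speed=30,threshold=30)
    s=bot.get_state(); print(h,s['t'],(B.T@(s['tcp_pos']-O)).round(1),s['contact_force'].round(1))
    bot.movel(W(-24,0,150),max_speed=100)
    bot.movel(W(-60,0,290),max_speed=200)
cv2.imwrite("pics/s3.png",imaging.capture("scene")); print(bot.get_state()['t'])
```

```text
9.075
9.9583
False 10.55 [ 15.9  -0.  180.2] [ 0.5 -0.5  0.8]
False 10.95 [  0.8  -0.  166.6] [-0.4  0.3  1. ]
False 11.35 [-11.   0. 150.] [-0.3  1.3  1. ]
False 11.75 [-19.4   0.  131.5] [-0.1  0.9  0.9]
False 12.05 [-22.5   0.  119.8] [-1.1  0.2  2. ]
True 12.6667 [-2.310e+01 -1.000e-01  1.048e+02] [-4.7  2.5 16.4]
14.2083
```

View pics/s3.png

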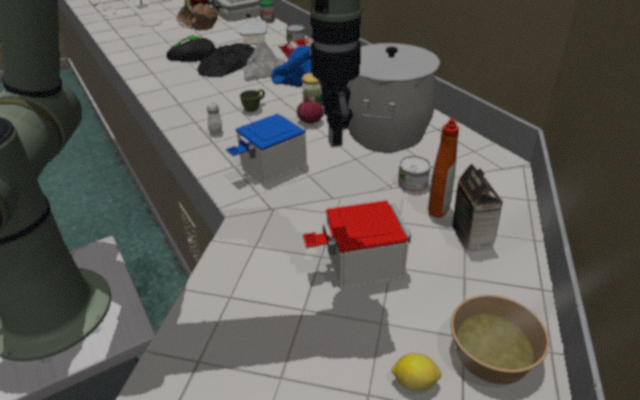

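The red lid, at (368,225), is flat again and has stayed shut since the arm let go. The blue lid is shut and the arm is clear of everything.

```bash
python3 -c "
from bench import bot
print(bot.sign_off())"
```

```text
the job is handed in; nothing more can be done
None
```

The red box is burped: the latch press sprang its lid open, it stood untouched for over two seconds, and I pushed it shut and it stayed shut; the blue lid stayed closed, and the job was handed in at about 14 s.

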